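Set the hall console ornaments back on their stands

TASK

The hall console has been dusted: put the four ornaments back, each on the rimmed wooden stand that matches its foot in shape and size (the large and small ribbed candle holders on the large and small round stands, the block candle on the square one, the heart on the oblong one). Each must stand upright and flat inside its stand's rim, with the block and the heart lined up with the sides of their stands. Keep all four ornaments upright throughout, and do not knock over the bud vase that stands among them.

Things in the scene. Friction and masses are not known exactly. Their poses are not given: they have to be found in the camera images.
- votive_large: The larger of two ribbed candle holders of like shape. White ceramic, thin dark upright ribs, white pillar candle fixed in its middle (it can be lifted by it). Loose, about 300 g, upright, round about z. Foot 56 mm across, belly 66 mm across at 28 mm height, shoulder at 62 mm; candle a cylinder 30 mm across from 62 to 96 mm height. Origin: centre of its underside; z up.
- votive_small: The smaller of two ribbed candle holders of like shape. White ceramic, thin dark upright ribs, white pillar candle fixed in its middle (it can be lifted by it). Loose, about 100 g, upright, round about z. Foot 34 mm across, belly 42 mm across at 18 mm height, shoulder at 40 mm; candle a cylinder 20 mm across from 40 to 64 mm height. Origin: centre of its underside; z up.
- block_candle: Square upright block of light wood with a brass band round its foot and a white wax disc in its top: 50 x 50 mm, 100 mm tall. Loose, about 220 g, upright at the start. Origin: centre of its underside; x and y along its sides, z up.
- heart: Open heart of 12 mm aluminium bar on an oblong light-wood base 96 (x) by 40 (y) by 18 mm high. The heart lies in the x-z plane over the base's middle, 12 mm thick in y, 88 mm wide; bar centre at 86 mm height in the cleft (x=0), 100 mm at the lobes (x=+-17 mm). Can be lifted by gripping along y at the cleft. Loose, about 250 g. Origin: centre of the base's underside; x along the base, z up.
- dish_round_large: The larger of two round rimmed stands: recess 74 mm across, 82 mm outside. It is fixed to the table top and cannot slide. Floor 5 mm above the table top, rim 4 mm wide with its top 11 mm above the table. Medium-brown wood with a thin cork floor. Origin: centre of its underside, on the table top; z up.
- dish_round_small: The smaller of two round rimmed stands: recess 52 mm across, 60 mm outside. It is fixed to the table top and cannot slide. Floor 5 mm above the table top, rim 4 mm wide with its top 11 mm above the table. Medium-brown wood with a thin cork floor. Origin: centre of its underside, on the table top; z up.
- dish_square: Square rimmed stand: recess 66 x 66 mm, 74 x 74 mm outside. It is fixed to the table top and cannot slide. Floor 5 mm above the table top, rim 4 mm wide with its top 11 mm above the table. Medium-brown wood with a thin cork floor. Origin: centre of its underside, on the table top; z up, x and y along its sides.
- dish_oblong: Oblong rimmed stand: recess 112 mm (x) by 56 mm (y), 120 x 64 mm outside. It is fixed to the table top and cannot slide. Floor 5 mm above the table top, rim 4 mm wide with its top 11 mm above the table. Medium-brown wood with a thin cork floor. Origin: centre of its underside, on the table top; z up, x along its length.
- bud_vase: Slim empty green glass bud vase standing among the rest, not to be knocked over: 115 mm tall, 48 mm across at its widest (30 mm up), loose, about 220 g. Origin: centre of its underside; z up.
Things that resemble listed ones, but are neither listed nor needed, are in the scene too. Leave any blue, red or yellow look-alike of the dish_oblong alone.

How it is judged:
By the outcome, as a careful person would: the job done as asked, in the order asked, and still so for the second after the job is handed in, with the robot touching nothing.
It also fails if it takes over 128 s, if anything falls off the work surface, if the arm or the gripper's body presses on something with over 40 N, if the wrist force passes 120 N, or if a joint passes its speed limit or range.

ROBOT

A 6-joint arm with a two-finger parallel gripper is mounted at the origin on the work surface. World frame = base frame: x ahead of the robot, y to its left, z up, the work surface at z = 0. Lengths are in mm, angles in rad, forces in N, time in s.
With the tool pointing down it reaches from about 350 to 850 mm from the base axis. Payload 8.1 kg.
Tool frame: the origin (TCP) lies at the centre of the arm's flange, where the gripper is bolted on; the fingertips stand 186 mm ahead of it and the grasp point (between the pads) lies 167 mm ahead of it; x points along the fingers, y is the direction in which the jaws open and shut, and the axes are right-handed (so a half turn about x gives the same grasp; the last joint's range is limited). The gripper opens to 93 mm and grips with 3 to 60 N. Pads are 15 mm wide; open, the fingers measure 128 mm over their backs; the gripper's body (75 mm by 188 mm) begins 65 mm behind the grasp point.
Start: joints at [-1.272, 0.13, 1.488, -0, 1.523, -0.085], TCP at [224.688, -556.347, 404.735] pointing down, gripper open.
Joint ranges: [-2.96, 2.96], [-0.89, 2.26], [0.02, 2.5], [-1.34, 4.48], [0, 2.73], [-2.66, 2.66]. Speed limits (rad/s): [2.39, 2.39, 2.79, 3.14, 3.14, 3.14].

INTERFACE

Orientations are given as a unit quaternion [w, x, y, z].
In Python, from rig import r gives the robot as it stands.
- The arm moves only by the tool jog_arm, never from a script. Its argument "targets" is a list of rows, each a list of 3 entries, a list of its own where there are three numbers: the opening, from 0 (shut) to 1 (fully open), then the shift along the tool's x, y, z in cm, then the turn about the tool's x in degrees. In form: [[fingers, [dx, dy, dz], yaw], ...]. A call has 1 to 8 rows; each row is the pose to reach, as a shift and turn from the pose commanded when the call began, along the tool's axes at that moment; what a row does not reach only later rows make up. A row lasts 1/12 s, in which the tool goes at most 41.7 mm and 7.16 degrees, less where a joint would pass 70% of its speed; a pose out of reach is approached as far as the arm can. A call with a gripper value outside its range is refused whole. The fingers move at their own pace and stop on an object; "newtons" is the grip in N (left out, the last holds). Time passes only in rows, so rows that repeat a pose let the fingers close. It gives the time, the measured TCP pose, the force and the opening at its end, in the units of the state.
- r.get_obs(): the state, without advancing time (a new reading comes with each control period).
- r.grab_frame(name): name is "scene" or "top" or "wrist"; returns a dict with "img" (420x560x3 uint8, red, green, blue), "z_map" (420x560 float32, mm along the optical axis (not along the pixel's ray), 0 where there is no reading), "fovy" (degrees; the focal length in pixels is half the picture's height over the tangent of half this angle, whatever the lens; pixels are square), "cx", "cy" (the principal point, pixels), "k1" (the pictures are not rectified: a ray, as slopes to the right and down, at radius r is drawn at 1 + k1 r^2 times it, then the intrinsics apply), "rvec" (rotation vector, rad) and "tvec" (3), from world to camera coordinates, as OpenCV has them. Camera axes: x right, y down, z forward; pixel columns grow to the right and rows downward; lengths in mm; the calibration is good to about 2 mm. A picture is of the moment at which its call begins.
- r.job_done(): hands the job in, once; it reports no verdict.
Trained networks look in a picture, given as the dict that the camera call returned (one of the last four; its "shot" number tells which), for a name from the list of things; names that differ only in an ending like _2 or _b are one class to them, and where a whole thing is asked for, a point or a joint stands for the part that bears it (a point fixed in the world has none). Each returns a list of dicts, best first, with "score" (0 to 1); they miss things now and then, are a little off and sometimes report something else, mostly with a low value. They report only what shows in the picture. A call takes as long as a camera call. They do not tell look-alikes from the thing itself.
- r.spot_in(picture, query): "box" ([centre column, centre row, width, height] as shares, 0 to 1, of the picture: columns of its width, rows of its height, round what is visible of it).
- r.cut_out(picture, query): "region" (420x560 bool, what is visible of it) and "box" ([centre column, centre row, width, height] as shares, 0 to 1, of the picture: columns of its width, rows of its height, round what is visible of it).
The state is a dict: "time_s": time; "joint_pos": joint angles; "qd": joint speeds; "joint_torque": joint torques, N m; "tcp_pos": TCP position; "tool_rot": TCP orientation; "contact_force": force on the tool from outside, world axes, zero at the start; "wrist_torque": the same for the moment, N m; "gripper_width": finger opening in mm.
Only numpy, scipy, OpenCV 4.12 (cv2) and the standard library are available. Lean on these libraries where they do the work, as an engineer would, in place of code of your own. Each camera call takes 0.05 s, during which the arm holds its last target.

## Working session

There is one attempt and no reset: what is moved stays moved. The work goes in short steps, Python scripts to look and compute and a tool call to move; the robot and the scene stay as the last step left them, time stands still between calls to the robot, and variables do not carry over. Pictures are saved under pics/ and viewed, and the job is handed in when it is done.

Besides the shell and the picture viewer there is one more tool, called as a command line: name --argument value ..., lists and objects as JSON in quotes. jog_arm: Moves the arm, as the interface text tells. Its arguments: {"type":"object","properties":{"targets":{"type":"array","items":{"type":"array"}},"newtons":{"type":"number"}},"required":["targets"]}

```bash
ls; mkdir -p pics
cat > h.py <<'E'
import numpy as np, cv2
from rig import r
from scipy.spatial.transform import Rotation as R
def K(f):
    fl=f["img"].shape[0]/2/np.tan(np.radians(f["fovy"])/2); return fl,f["cx"],f["cy"]
def world(f,u,v,z=None):
    """pixels -> world, by depth map arrays"""
    u=np.asarray(u,float);v=np.asarray(v,float)
    fl,cx,cy=K(f); xd=(u-cx)/fl; yd=(v-cy)/fl; x,y=xd.copy(),yd.copy()
    for _ in range(20):
        s=1+f["k1"]*(x*x+y*y); x=xd/s;y=yd/s
    d=np.stack([x,y,np.ones_like(x)],-1)
    Rm=R.from_rotvec(np.array(f["rvec"]).ravel()).as_matrix(); t=np.array(f["tvec"]).ravel()
    if z is None:
        zz=f["z_map"][v.astype(int),u.astype(int)]
        return (d*zz[...,None]-t)@Rm
    c=-Rm.T@t; dw=d@Rm
    k=(z-c[2])/dw[...,2]
    return c+dw*k[...,None]
def proj(f,P):
    Rm=R.from_rotvec(np.array(f["rvec"]).ravel()).as_matrix(); t=np.array(f["tvec"]).ravel()
    p=np.asarray(P)@Rm.T+t; x=p[...,0]/p[...,2];y=p[...,1]/p[...,2]; s=1+f["k1"]*(x*x+y*y)
    fl,cx,cy=K(f); return np.stack([fl*x*s+cx,fl*y*s+cy],-1)
def cloud(f):
    v,u=np.mgrid[0:f["img"].shape[0],0:f["img"].shape[1]]
    W=world(f,u,v); W[f["z_map"]==0]=np.nan; return W
def save(n,img): cv2.imwrite("pics/"+n,cv2.cvtColor(img,cv2.COLOR_RGB2BGR))
E
python3 - <<'E'
from h import *
o=r.get_obs(); print({k:np.round(v,3) for k,v in o.items()})
fs={}
for n in ["top","scene"]:
    f=r.grab_frame(n); fs[n]=f; save(n+"0.png",f["img"]); print(n,f["fovy"],f["cx"],f["cy"],f["k1"],f["rvec"],f["tvec"])
    for q in ["votive_large","votive_small","block_candle","heart","dish_round_large","dish_round_small","dish_square","dish_oblong","bud_vase"]:
        for d in r.spot_in(f,q): 
            if d["score"]>.2: b=np.array(d["box"])*[560,420,560,420]; print(q,round(d["score"],2),b.round(0), world(f,b[0],b[1]).round(0))
E
```

```text
pics
{'time_s': np.float64(0.0), 'joint_pos': array([-1.272,  0.131,  1.489, -0.   ,  1.523, -0.085]), 'qd': array([-0.003, -0.001,  0.   , -0.002,  0.001,  0.001]), 'joint_torque': array([-2.0000e-03, -5.5986e+01, -4.9175e+01,  7.7000e-02,  3.6000e-02,
       -0.0000e+00]), 'tcp_pos': array([ 224.636, -556.115,  403.719]), 'tool_rot': array([-0.134, -0.694, -0.136,  0.694]), 'contact_force': array([-1.285,  0.224,  0.701]), 'wrist_torque': array([-0.018,  0.038, -0.009]), 'gripper_width': np.float64(93.228)}
top 45.333658390975344 276.95716970801897 214.17491014156184 0.061829359827325236 [ 2.14504004 -2.1458547   0.18567093] [  77.97336025  451.82894157 1487.17402535]
votive_large 0.63 [442. 188.  26.  20.] [ 523. -409.   84.]
votive_small 0.74 [391. 239.  12.  16.] [ 375. -261.   47.]
votive_small 0.21 [171. 186.  18.  22.] [545. 406.   9.]
block_candle 0.83 [354. 150.  25.  32.] [ 634. -150.  102.]
heart 0.86 [276. 209.  26.  33.] [458.  81. 100.]
dish_round_large 0.97 [257. 146.  29.  23.] [674. 139.   7.]
dish_round_small 0.7 [170. 185.  19.  23.] [550. 409.   3.]
dish_square 0
[... 532 characters left out ...]
-421.   58.]
votive_small 0.48 [177. 237.  16.  21.] [ 392. -266.   41.]
block_candle 0.8 [244. 275.  22.  40.] [ 677. -166.   90.]
dish_round_large 0.7 [339. 262.  23.  19.] [688. 141.   7.]
dish_round_small 0.66 [385. 212.  18.  14.] [553. 407.   1.]
dish_square 0.66 [283. 240.  12.  35.] [576.   6.  63.]
dish_square 0.57 [232. 248.  33.  27.] [ 479. -123.    5.]
dish_oblong 0.88 [440. 203.  22.  26.] [610. 593.  11.]
dish_oblong 0.74 [301. 169.  23.  20.] [201. 277.  -0.]
dish_oblong 0.59 [331. 191.  24.  25.] [377. 301.   9.]
dish_oblong 0.57 [376. 183.  23.  20.] [396. 483.  -6.]
dish_oblong 0.25 [383. 212.  23.  14.] [555. 398.   7.]
bud_vase 0.82 [282. 240.  15.  33.] [576.   5.  63.]
```

Run:
```python
from h import *
a=cv2.imread("pics/top0.png"); b=a[90:340,60:500]; cv2.imwrite("pics/top0c.png",cv2.resize(b,(792,450),interpolation=cv2.INTER_CUBIC))
```

```text
(no output)
```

View pics/top0.png

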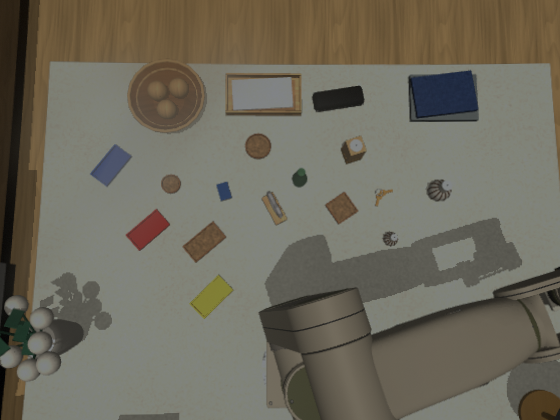

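View pics/scene0.png

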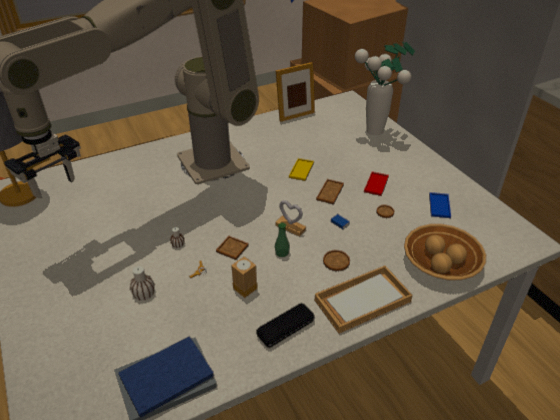

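```bash
sleep 0
```

```text
(no output)
```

View pics/top0c.png

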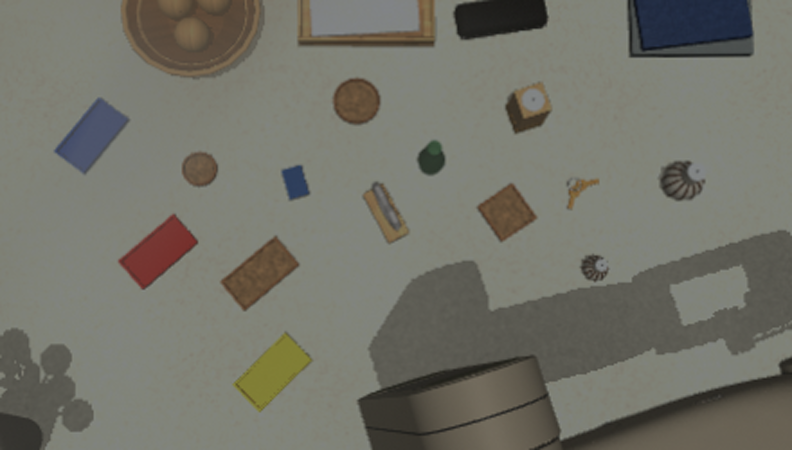

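The top view shows these candidates for dish_oblong: blue (111,165), red (148,230), yellow (212,296) and brown wood (204,241). The brown one fits, since it is medium-brown with a cork floor. The other targets in the top view:
- dish_round_large at (258,146)
- dish_round_small at (171,184)
- dish_square at (342,207)
- votive_large at (440,190)
- votive_small at (391,239)
- block candle at (354,150)
- heart at (275,208)
- vase at (300,178)

Next I'll confirm the brown stand in a crop and measure everything.

Run:
```python
from h import *
f=r.grab_frame("top"); W=cloud(f)
cv2.imwrite("pics/crop_ob.png",cv2.resize(cv2.cvtColor(f["img"][140:320,90:290],cv2.COLOR_RGB2BGR),(800,720)[:2] if 0 else (660,594),interpolation=cv2.INTER_CUBIC))
for q in ["votive_large","votive_small","block_candle","heart","dish_round_large","dish_round_small","dish_square","dish_oblong","bud_vase"]:
    for d in r.cut_out(f,q):
        if d["score"]<.5: continue
        m=d["region"]; v,u=np.nonzero(m); P=W[m]; P=P[np.isfinite(P[:,0])]
        if q.startswith("dish"):
            g=world(f,u,v,8.0); 
        else: 
            g=P[P[:,2]>np.nanpercentile(P[:,2],70)]
        rect=cv2.minAreaRect(g[:,:2].astype(np.float32))
        print(q,round(d["score"],2),m.sum(),"mean",g.mean(0).round(0),"rect",np.round(rect[0],0),np.round(rect[1],0),round(rect[2],1),"z",np.nanpercentile(P[:,2],[5,50,95]).round(0), f["img"][m].mean(0).round(0))
f=r.grab_frame("wrist"); save("w0.png",f["img"]); print(f["fovy"],f["rvec"],f["tvec"],f["k1"])
Rm=R.from_rotvec(np.ravel(f["rvec"])).as_matrix(); print("cam",-Rm.T@np.ravel(f["tvec"]), "axes",Rm.round(2))
o=r.get_obs(); q=o["tool_rot"]; T=R.from_quat(np.roll(q,-1)).as_matrix(); print(T.round(3)); print("cam in tool",T.T@(-Rm.T@np.ravel(f["tvec"])-o["tcp_pos"]), (Rm@T).round(2))
```

```text
votive_large 0.87 447 mean [ 526. -414.   89.] rect [ 527. -415.] [38. 31.] 77.6 z [26. 54. 98.] [87. 85. 79.]
block_candle 0.72 530 mean [ 649. -155.  103.] rect [ 648. -155.] [51. 49.] 18.3 z [  4.  96. 104.] [100.  92.  78.]
heart 0.76 430 mean [471.  88.  95.] rect [472.  87.] [84. 12.] 28.2 z [ 10.  20. 104.] [110.  99.  81.]
dish_round_large 0.58 477 mean [673. 141.   8.] rect [673. 141.] [71. 79.] 0.2 z [-1.  6. 14.] [97. 78. 58.]
dish_round_small 0.57 286 mean [551. 407.   8.] rect [551. 407.] [58. 54.] 45.2 z [ 0.  7. 14.] [100.  84.  68.]
dish_square 0.88 628 mean [ 476. -121.    8.] rect [ 475. -121.] [76. 83.] 32.9 z [-2.  6. 13.] [99. 80. 60.]
dish_oblong 0.83 887 mean [207. 275.   8.] rect [208. 276.] [ 64. 122.] 45.0 z [-0.  6. 12.] [126. 124.  54.]
dish_oblong 0.74 845 mean [408. 472.   8.] rect [408. 471.] [ 66. 119.] 42.2 z [ 0.  6. 13.] [115.  53.  49.]
dish_oblong 0.69 824 mean [611. 592.   8.] rect [610. 591.] [ 72. 120.] 54.6 z [ 0.  6. 14.] [ 76.  83. 105.]
dish_oblong 0.59 860 mean [373. 301.   8.] rect [374. 302.] [ 70. 121.] 39.9 z [-0.  6. 13.] [98. 79. 58.]
bud_vase 0.74 181 mean [561.  12. 111.] rect [562.  12.] [18. 21.] 89.3 z [ 35.  63. 117.] [50. 61. 49.]
69.2227951516559 [-2.43039963  1.64053502  0.20242826] [-599.59029787  -27.81774617  390.34063405] -0.0342861152024264
cam [ 286.9504077  -531.03262012  385.1129481 ] axes [[ 0.37 -0.93 -0.  ]
 [-0.9  -0.36  0.24]
 [-0.22 -0.09 -0.97]]
[[-0.     0.374 -0.927]
 [ 0.    -0.927 -0.374]
 [-1.    -0.     0.   ]]
cam in tool [ 19.58450502  -0.14806859 -67.20611591] [[ 0.    1.    0.  ]
 [-0.24 -0.    0.97]
 [ 0.97 -0.    0.24]]
```

View pics/crop_ob.png

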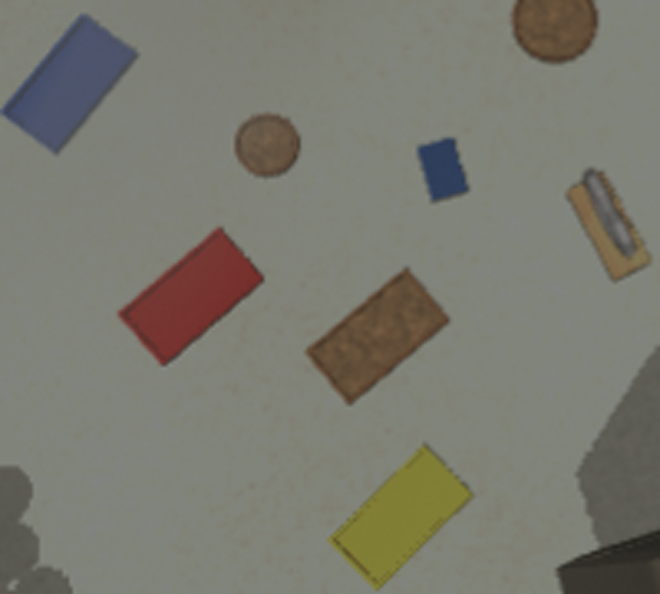

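View pics/w0.png

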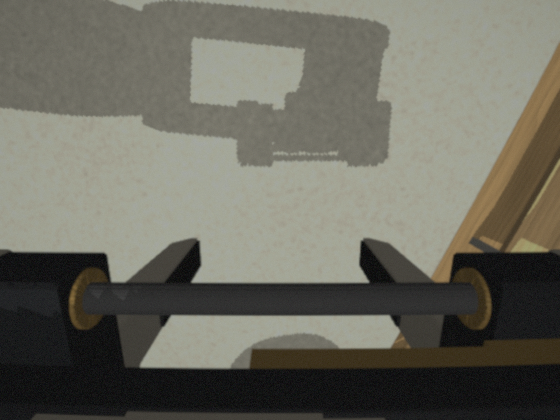

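The brown oblong stand at full-picture pixel (204,241) is confirmed: wood rim with a mottled cork floor, at about (374,301), measuring 121x70. The others have flat blue, red or yellow colours. I'll hover over votive_large to refine its position.

```bash
cat >> h.py <<'E'
def pose():
    o=r.get_obs(); T=R.from_quat(np.roll(o["tool_rot"],-1)).as_matrix(); return o,np.array(o["tcp_pos"]),T
def go(x,y,z,psi=None):
    """x,y,z: grasp point target in world (mm); psi deg = direction of tool y"""
    o,p,T=pose(); d=T.T@(np.array([x,y,z+167])-p)/10
    cur=np.degrees(np.arctan2(T[1,1],T[0,1])); yaw=0 if psi is None else -((psi-cur+90)%180-90)
    j1=np.degrees(np.arctan2(y,x)); j6=j1-(cur-yaw)
    print("now t=%.2f grasp pt"%o["time_s"],(p+T[:,0]*167).round(1),"psi %.1f"%cur,"w %.1f"%o["gripper_width"],"| shift cm",d.round(2),"yaw %.1f"%yaw,"rows>=%.1f"%max(np.linalg.norm(d)/4.17,abs(yaw)/7.16),"j6~%.0f"%((j6+180)%360-180), "F",np.round(o["contact_force"],1))
E
python3 - <<'E'
from h import *
go(526,-414,237)
E
```

```text
now t=1.55 grasp pt [ 224.7 -556.3  237.7] psi -68.0 w 93.0 | shift cm [  0.07  -1.92 -33.27] yaw 0.0 rows>=8.0 j6~30 F [-0.1 -0.8  0.7]
```

jog_arm --targets '[[1,[0,-1.9,-33.3],0],[1,[0,-1.9,-33.3],0],[1,[0,-1.9,-33.3],0],[1,[0,-1.9,-33.3],0],[1,[0,-1.9,-33.3],0],[1,[0,-1.9,-33.3],0],[1,[0,-1.9,-33.3],0],[1,[0,-1.9,-33.3],0]]' --newtons 25

```text
time_s: 2.22
tcp_pos: [527.9, -412.9, 404.9]
tool_rot: [0.135, 0.694, 0.135, -0.694]
contact_force: [0.5, -0.9, 0.1]
gripper_width: 92.8
```

jog_arm --targets '[[1,[0,0,0],0],[1,[0,0,0],0],[1,[0,0,0],0]]'

```text
time_s: 2.47
tcp_pos: [526.2, -414.0, 404.4]
tool_rot: [-0.135, -0.694, -0.135, 0.694]
contact_force: [-1.6, 0.2, 0.2]
gripper_width: 93.3
```

```bash
cat >> h.py <<'E'
def look(name,tag,qs):
    f=r.grab_frame(name); save(tag+".png",f["img"]); W=cloud(f); out={}
    for q in qs:
        for d in r.cut_out(f,q)[:2]:
            if d["score"]<.3: continue
            m=d["region"]; b=np.array(d["box"])*[560,420,560,420]
            P=W[m]; P=P[np.isfinite(P[:,0])]
            zt=np.percentile(P[:,2],97)
            g=P[(P[:,2]>zt-6)] if not q.startswith("dish") else P[P[:,2]>-20]
            rect=cv2.minAreaRect(g[:,:2].astype(np.float32)) if len(g)>3 else None
            print(q,round(d["score"],2),"box",b.round(0),"ztop %.1f"%zt,"topmean",g.mean(0).round(1),"rect",np.round(rect[0],1),np.round(rect[1],1),round(rect[2],1),"n",len(g))
    return f,W
E
python3 - <<'E'
from h import *
look("wrist","w1",["votive_large","votive_small"])
go(526,-414,84)
E
```

```text
votive_large 0.73 box [283. 194.  54.  57.] ztop 97.4 topmean [ 528.6 -418.3   96.4] rect [ 528.3 -418.4] [29.2 29.5] 36.0 n 739
now t=2.62 grasp pt [ 525.  -415.1  237.9] psi -68.1 w 93.1 | shift cm [15.39 -0.07 -0.13] yaw 0.0 rows>=3.7 j6~30 F [ 0.7 -0.4  0.6]
```

View pics/w1.png

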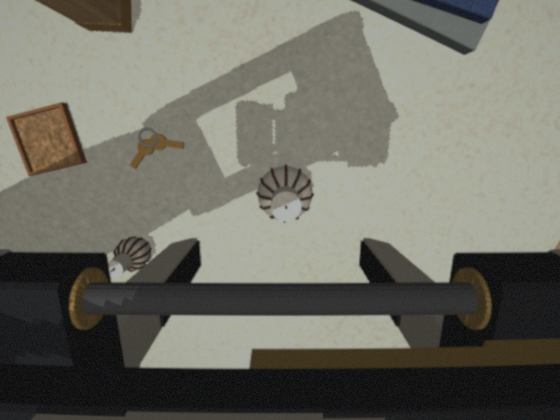

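The candle top of votive_large is at pixel (285,207), which gives (528.5,-418.3) at 96 mm height and 29 mm across, matching its description. The small votive is at (125,258) and the square stand at (47,138). Going down.

Run:
```python
from h import *
go(528.5,-418.2,85)
```

```text
now t=2.62 grasp pt [ 525.  -415.1  237.9] psi -68.1 w 93.1 | shift cm [15.29  0.42 -0.21] yaw 0.0 rows>=3.7 j6~30 F [ 0.7 -0.4  0.6]
```

jog_arm --targets '[[1,[4,0.4,-0.2],0],[1,[8,0.4,-0.2],0],[1,[12,0.4,-0.2],0],[1,[14.2,0.4,-0.2],0],[1,[15.2,0.4,-0.2],0],[1,[15.2,0.4,-0.2],0],[0.25,[15.2,0.4,-0.2],0],[0.25,[15.2,0.4,-0.2],0]]'

```text
time_s: 3.28
tcp_pos: [530.0, -418.3, 256.0]
tool_rot: [0.136, 0.695, 0.133, -0.693]
contact_force: [-0.4, 0.5, 0.2]
gripper_width: 83.9
```

jog_arm --targets '[[0.2,[0,0,0],0],[0.2,[0,0,0],0],[0.2,[0,0,0],0],[0.2,[0,0,0],0],[0.2,[0,0,0],0],[0.2,[0,0,0],0]]'

```text
time_s: 3.78
tcp_pos: [529.6, -417.0, 252.8]
tool_rot: [0.135, 0.694, 0.135, -0.694]
contact_force: [-0.0, -0.8, 0.3]
gripper_width: 44.3
```

Run:
```python
from h import *
f=r.grab_frame("wrist"); save("w2.png",f["img"]); go(528,-418,230)
```

```text
now t=3.83 grasp pt [ 529.5 -417.    85.7] psi -68.0 w 40.0 | shift cm [-14.43   0.03   0.18] yaw 0.0 rows>=3.5 j6~30 F [-0.4 -0.1 -0.7]
```

View pics/w2.png

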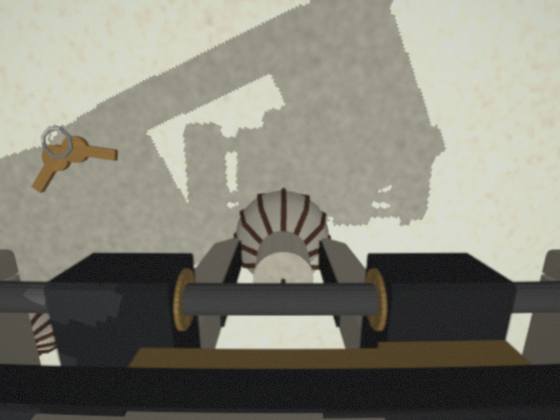

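The fingers are centred around the candle at (285,262) and still closing.

jog_arm --targets '[[0,[0,0,0],0],[0,[0,0,0],0],[0,[0,0,0],0],[0,[0,0,0],0],[0,[-0.5,0,0],0],[0,[-2,0,0],0],[0,[-4,0,0],0],[0,[-6,0,0],0]]'

```text
time_s: 4.5
tcp_pos: [529.2, -416.8, 313.5]
tool_rot: [-0.134, -0.694, -0.135, 0.694]
contact_force: [0.5, -0.3, -3.0]
gripper_width: 29.6
```

Run:
```python
from h import *
go(673,141,225)
go(640,60,225)
```

```text
now t=4.50 grasp pt [ 529.  -416.6  146.5] psi -68.0 w 29.6 | shift cm [ -7.79 -46.35 -34.21] yaw 0.0 rows>=13.9 j6~80 F [ 0.5 -0.3 -3. ]
now t=4.50 grasp pt [ 529.  -416.6  146.5] psi -68.0 w 29.6 | shift cm [ -7.8  -40.07 -28.12] yaw 0.0 rows>=11.9 j6~73 F [ 0.5 -0.3 -3. ]
```

jog_arm --targets '[[0,[-3,-1.5,-1],0],[0,[-6,-4.5,-3],0],[0,[-7.8,-7.5,-5.3],0],[0,[-7.8,-10.5,-7.4],0],[0,[-7.8,-13.5,-9.5],0],[0,[-7.8,-16.5,-11.6],0],[0,[-7.8,-19.5,-13.7],0],[0,[-7.8,-22.5,-15.8],0]]'

```text
time_s: 5.17
tcp_pos: [591.7, -147.4, 392.2]
tool_rot: [0.135, 0.694, 0.135, -0.694]
contact_force: [0.6, -0.2, -2.6]
gripper_width: 29.2
```

jog_arm --targets '[[0,[0,-3,-2.1],0],[0,[0,-6,-4.2],0],[0,[0,-9,-6.3],0],[0,[0,-12,-8.4],0],[0,[0,-14.5,-10.2],0],[0,[0,-16.5,-11.6],0],[0,[0,-17.5,-12.3],0],[0,[0,-17.5,-12.3],0]]'

```text
time_s: 5.83
tcp_pos: [640.4, 61.7, 391.6]
tool_rot: [0.136, 0.694, 0.136, -0.694]
contact_force: [0.2, -0.9, -3.4]
gripper_width: 29.7
```

Run:
```python
from h import *
look("wrist","w3",["dish_round_large","bud_vase"])
look("top","t3",["dish_round_large","bud_vase"])
go(673,141,225)
```

```text
dish_round_large 0.89 box [231. 139.  70.  74.] ztop 12.0 topmean [674.  138.2   6.7] rect [673.8 137.2] [77.8 78.8] 66.1 n 3765
bud_vase 0.47 box [302. 319.  14.   3.] ztop 116.6 topmean [554.8   4.  115.7] rect [554.7   4. ] [ 3.8 10.6] 19.4 n 34
dish_round_large 0.75 box [258. 144.  31.  21.] ztop 17.2 topmean [665.1 156.7  13.5] rect [639.4 152.7] [ 82.9 111.5] 70.9 n 226
now t=6.13 grasp pt [640.2  57.5 223.9] psi -68.1 w 29.2 | shift cm [-0.11 -6.52 -6.15] yaw 0.0 rows>=2.2 j6~80 F [-0.3 -0.5 -3.5]
```

View pics/w3.png

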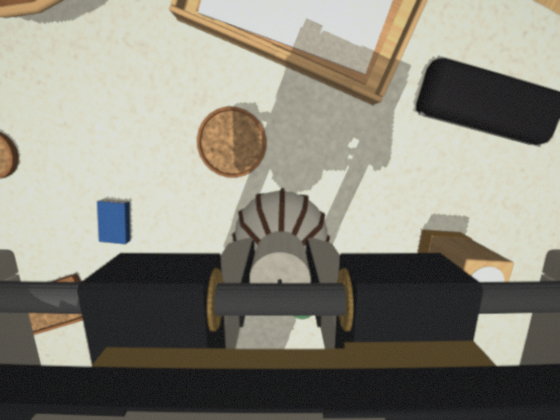

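The large round stand is at pixel (232,141), giving (674,138) with a rim top of about 12 mm and 78 mm across.

Run:
```python
from h import *
go(674,138.3,105)
```

```text
now t=6.13 grasp pt [640.2  57.5 223.9] psi -68.1 w 29.2 | shift cm [11.89 -6.23 -6.15] yaw 0.0 rows>=3.5 j6~80 F [-0.3 -0.5 -3.5]
```

jog_arm --targets '[[0,[0,-2,-2],0],[0,[0,-4,-4],0],[0,[0,-5.7,-5.6],0],[0,[1,-6.2,-6.1],0],[0,[4,-6.2,-6.1],0],[0,[7.5,-6.2,-6.1],0],[0,[10.5,-6.2,-6.1],0],[0,[11.9,-6.2,-6.1],0]]'

```text
time_s: 6.8
tcp_pos: [671.7, 137.9, 265.7]
tool_rot: [-0.134, -0.691, -0.135, 0.697]
contact_force: [-1.7, -0.9, -4.2]
gripper_width: 30.0
```

jog_arm --targets '[[0,[0,0,0],0],[0,[0,0,0],0]]'

```text
time_s: 6.97
tcp_pos: [673.5, 138.5, 271.4]
tool_rot: [-0.135, -0.694, -0.135, 0.695]
contact_force: [0.9, 0.1, -2.5]
gripper_width: 29.5
```

Run:
```python
from h import *
f=r.grab_frame("scene");save("s4.png",cv2.resize(f["img"][180:330,250:430],(720,600),interpolation=cv2.INTER_CUBIC))
go(674,138.3,91)
```

```text
now t=7.02 grasp pt [674.7 138.8 106.6] psi -68.1 w 29.8 | shift cm [1.56 0.03 0.05] yaw 0.0 rows>=0.4 j6~80 F [ 0.9  0.7 -2.9]
```

View pics/s4.png

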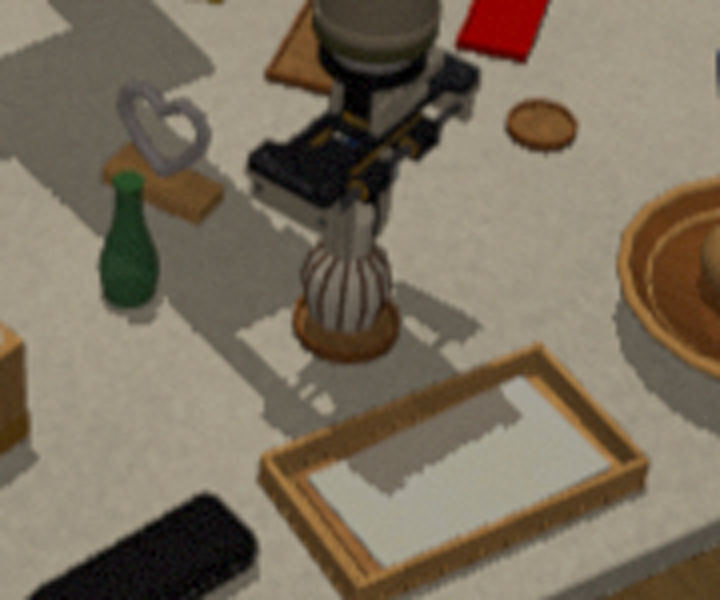

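The votive is upright above its stand. I'll lower the last stretch slowly.

jog_arm --targets '[[0,[0.6,0,0],0],[0,[1.1,0,0],0],[0,[1.3,0,0],0],[0,[1.45,0,0],0],[0,[1.55,0,0],0],[0,[1.55,0,0],0]]'

```text
time_s: 7.52
tcp_pos: [673.9, 139.4, 257.8]
tool_rot: [0.135, 0.695, 0.135, -0.694]
contact_force: [-3.1, -0.4, 3.6]
gripper_width: 29.5
```

jog_arm --targets '[[0.6,[0,0,0],0],[0.6,[0,0,0],0],[0.6,[0,0,0],0],[0.6,[0,0,0],0],[0.6,[-1,0,0],0],[0.6,[-4,0,0],0],[0.6,[-8,0,0],0],[0.6,[-12,0,0],0]]'

```text
time_s: 8.18
tcp_pos: [673.0, 139.3, 376.8]
tool_rot: [-0.135, -0.693, -0.135, 0.695]
contact_force: [0.8, -0.3, 1.0]
gripper_width: 56.0
```

Run:
```python
from h import *
look("wrist","w5",["votive_large","dish_round_large"])
go(375,-261,230); go(450,-200,230)
```

```text
votive_large 0.76 box [281. 201.  63.  68.] ztop 102.3 topmean [671.5 138.4 101.4] rect [671.  138.3] [29.3 28.9] 21.5 n 922
dish_round_large 0.61 box [283. 184.  69.  59.] ztop 12.5 topmean [694.8 143.    8.2] rect [684.3 140.7] [59.8 80.7] 14.9 n 961
now t=8.33 grasp pt [676.7 139.8 216.4] psi -68.0 w 56.3 | shift cm [-1.74 25.91 42.79] yaw 0.0 rows>=12.0 j6~33 F [-0.3  0.8 -0.5]
now t=8.33 grasp pt [676.7 139.8 216.4] psi -68.0 w 56.3 | shift cm [-1.65 23.07 33.56] yaw 0.0 rows>=9.8 j6~44 F [-0.3  0.8 -0.5]
```

View pics/w5.png

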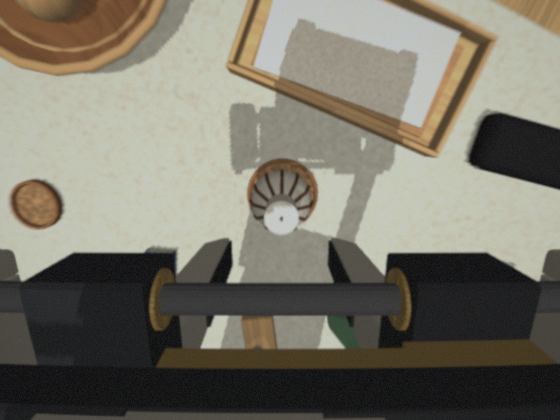

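The large votive stands in its stand: candle top at (281,217), giving (671.5,138.4) at z=101 (96+5, so flat on the floor). On to the small one.

jog_arm --targets '[[0.6,[-1.7,26,42.8],0],[0.6,[-1.7,26,42.8],0],[0.6,[-1.7,26,42.8],0],[0.6,[-1.7,26,42.8],0],[0.6,[-1.7,26,42.8],0],[0.6,[-1.7,26,42.8],0],[0.6,[-1.7,26,42.8],0],[0.6,[-1.7,26,42.8],0]]'

```text
time_s: 9.0
tcp_pos: [472.6, -128.6, 386.8]
tool_rot: [-0.135, -0.694, -0.135, 0.694]
contact_force: [0.9, 0.7, -0.5]
gripper_width: 56.0
```

Run:
```python
from h import *
go(375,-261,230)
```

```text
now t=9.00 grasp pt [ 472.5 -128.6  219.8] psi -68.0 w 56.0 | shift cm [-1.02  8.61 14.01] yaw 0.0 rows>=4.0 j6~33 F [ 0.9  0.7 -0.5]
```

jog_arm --targets '[[0.6,[-1,8.6,14],0],[0.6,[-1,8.6,14],0],[0.6,[-1,8.6,14],0],[0.6,[-1,8.6,14],0],[0.6,[-1,8.6,14],0],[0.6,[-1,8.6,14],0],[0.6,[-1,8.6,14],0]]'

```text
time_s: 9.58
tcp_pos: [376.7, -259.6, 397.0]
tool_rot: [-0.134, -0.694, -0.135, 0.694]
contact_force: [0.2, 0.5, 0.0]
gripper_width: 55.3
```

Run:
```python
from h import *
look("wrist","w6",["votive_small","dish_square"])
go(375,-261,61)
```

```text
dish_square 0.69 box [199.  64.  85.  81.] ztop 12.2 topmean [ 477.  -121.7    6.9] rect [ 476.7 -120.2] [79.3 78.9] 33.2 n 4847
now t=9.73 grasp pt [ 377.5 -258.5  230.1] psi -67.9 w 56.2 | shift cm [16.91  0.13  0.32] yaw 0.0 rows>=4.1 j6~33 F [ 0.5  1.  -0.5]
```

View pics/w6.png

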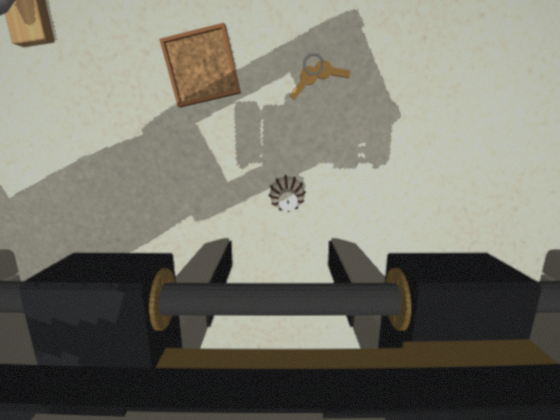

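The small votive's candle top is at about (288,202). The network missed it, so I'll use depth there.

Run:
```python
from h import *
f=r.grab_frame("wrist"); W=cloud(f)[185:225,265:312].reshape(-1,3)
g=W[W[:,2]>57]; print(len(g),g.mean(0).round(1),(g[:,:2].max(0)+g[:,:2].min(0))/2,np.ptp(g[:,:2],axis=0))
c=g.mean(0); go(c[0],c[1],61.5)
```

```text
297 [ 379.7 -266.2   64.2] [ 379.34246482 -266.33565482] [19.72926065 19.67913157]
now t=9.78 grasp pt [ 377.5 -258.6  230.2] psi -67.9 w 55.9 | shift cm [16.87  0.79  0.08] yaw 0.0 rows>=4.0 j6~33 F [-0.   0.5  0.7]
```

The top disc is 19.7 mm across at z=64, which matches votive_small, at (379.5,-266.2).

jog_arm --targets '[[0.6,[3.5,0.8,0.1],0],[0.6,[7.5,0.8,0.1],0],[0.6,[11.5,0.8,0.1],0],[0.6,[14.5,0.8,0.1],0],[0.6,[16.3,0.8,0.1],0],[0.6,[16.8,0.8,0.1],0],[0.6,[16.8,0.8,0.1],0],[0,[16.8,0.8,0.1],0]]' --newtons 15

```text
time_s: 10.45
tcp_pos: [379.6, -267.4, 230.5]
tool_rot: [0.136, 0.694, 0.135, -0.694]
contact_force: [0.5, -0.4, -0.4]
gripper_width: 52.3
```

jog_arm --targets '[[0,[0,0,0],0],[0,[0,0,0],0],[0,[0,0,0],0],[0,[0,0,0],0],[0,[0,0,0],0],[0,[0,0,0],0],[0,[0,0,0],0]]'

```text
time_s: 11.03
tcp_pos: [379.0, -267.8, 230.0]
tool_rot: [0.135, 0.694, 0.135, -0.694]
contact_force: [-0.5, 0.9, 4.7]
gripper_width: 19.2
```

Run:
```python
from h import *
f=r.grab_frame("wrist"); save("w7.png",f["img"])
go(520,320,200)
```

```text
now t=11.08 grasp pt [ 379.2 -267.9   63.1] psi -68.0 w 19.5 | shift cm [-13.72 -49.22 -35.08] yaw 0.0 rows>=14.9 j6~100 F [-0.5 -0.1  5. ]
```

View pics/w7.png

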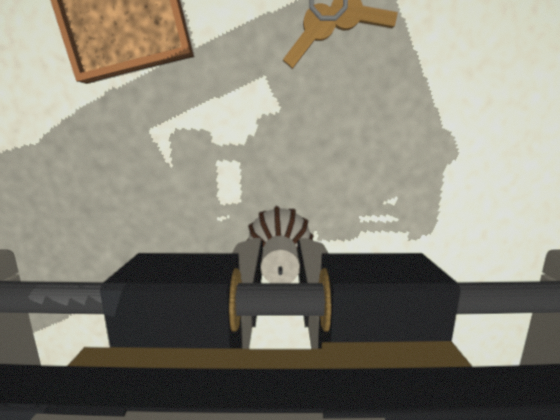

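Gripped (19.3 mm). Lifting and carrying to the small round stand.

jog_arm --targets '[[0,[-0.5,0,0],0],[0,[-2.5,0,0],0],[0,[-5.5,-0.5,-0.4],0],[0,[-8.5,-2,-1.4],0],[0,[-11.5,-4,-2.9],0],[0,[-13.5,-6.5,-4.7],0],[0,[-13.7,-9.5,-6.8],0],[0,[-13.7,-12.5,-8.9],0]]'

```text
time_s: 11.75
tcp_pos: [414.9, -117.4, 368.9]
tool_rot: [0.135, 0.695, 0.134, -0.693]
contact_force: [1.3, -0.2, -1.7]
gripper_width: 19.4
```

jog_arm --targets '[[0,[0,-3,-2.1],-5],[0,[0,-6,-4.2],-10],[0,[0,-9,-6.3],-15],[0,[0,-12,-8.4],-20],[0,[0,-15,-10.5],-25],[0,[0,-18,-12.6],-30],[0,[0,-21,-14.7],-35],[0,[0,-24,-16.8],-40]]'

```text
time_s: 12.42
tcp_pos: [480.2, 169.0, 366.4]
tool_rot: [-0.365, -0.605, -0.366, 0.606]
contact_force: [0.1, -0.4, -0.4]
gripper_width: 19.4
```

Run:
```python
from h import *
go(520,320,200)
```

```text
now t=12.42 grasp pt [480.1 169.  199.4] psi -27.8 w 19.4 | shift cm [ -0.07  -3.51 -15.21] yaw 0.0 rows>=3.7 j6~59 F [ 0.1 -0.4 -0.4]
```

jog_arm --targets '[[0,[0,-0.7,-3],0],[0,[0,-1.4,-6],0],[0,[0,-2.1,-9],0],[0,[0,-2.8,-12],0],[0,[0,-3.3,-14],0],[0,[0,-3.5,-15],0],[0,[0,-3.5,-15],0],[0,[0,-3.5,-15],0]]'

```text
time_s: 13.08
tcp_pos: [519.9, 315.6, 366.0]
tool_rot: [-0.364, -0.605, -0.364, 0.607]
contact_force: [-0.1, -0.1, -1.1]
gripper_width: 19.8
```

Run:
```python
from h import *
look("wrist","w8",["dish_round_small"])
go(551,407,80)
```

```text
dish_round_small 0.66 box [264. 106.  50.  63.] ztop 12.1 topmean [551.  407.7   7.1] rect [550.7 406.6] [58.5 58.4] 83.2 n 2566
dish_round_small 0.31 box [462. 246.  67.  32.] ztop 12.2 topmean [678.6 166.2   7.6] rect [680.6 162.6] [30.4 73.6] 74.2 n 728
now t=13.18 grasp pt [519.9 314.6 199.4] psi -28.1 w 19.6 | shift cm [11.93 -1.6  -9.61] yaw 0.0 rows>=3.7 j6~65 F [-0.1  0.5 -0.6]
```

View pics/w8.png

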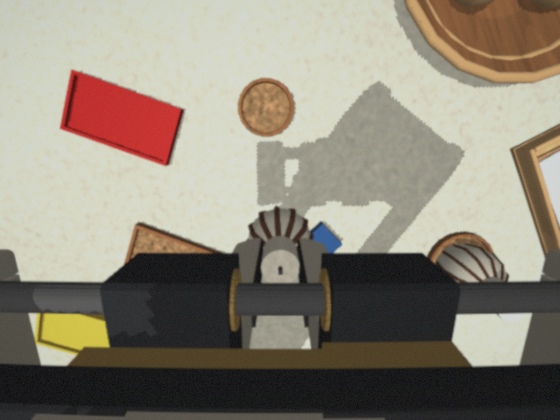

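The small round stand is at pixel (266,106), giving (551,407), 58 mm across. Moving over it and going down.

jog_arm --targets '[[0,[0,-0.5,-3],0],[0,[0,-1,-6],0],[0,[0,-1.4,-8.5],0],[0,[1.5,-1.6,-9.5],0],[0,[5,-1.6,-9.6],0],[0,[8.5,-1.6,-9.6],0],[0,[11,-1.6,-9.6],0],[0,[11.9,-1.6,-9.6],0]]'

```text
time_s: 13.85
tcp_pos: [549.5, 405.7, 242.0]
tool_rot: [-0.364, -0.603, -0.364, 0.609]
contact_force: [-1.5, -0.5, -3.6]
gripper_width: 19.7
```

jog_arm --targets '[[0,[0,0,0],0],[0,[0,0,0],0]]'

```text
time_s: 14.02
tcp_pos: [551.4, 407.5, 248.6]
tool_rot: [0.364, 0.606, 0.364, -0.606]
contact_force: [0.6, 0.4, -0.6]
gripper_width: 19.5
```

Run:
```python
from h import *
f=r.grab_frame("scene");save("s9.png",cv2.resize(f["img"][150:270,320:460],(700,600),interpolation=cv2.INTER_CUBIC))
go(551.5,407.5,69)
```

```text
now t=14.07 grasp pt [552.4 408.3  83.2] psi -28.1 w 19.5 | shift cm [ 1.42 -0.02  0.07] yaw 0.0 rows>=0.3 j6~65 F [-0.6  0.1 -0.6]
```

View pics/s9.png

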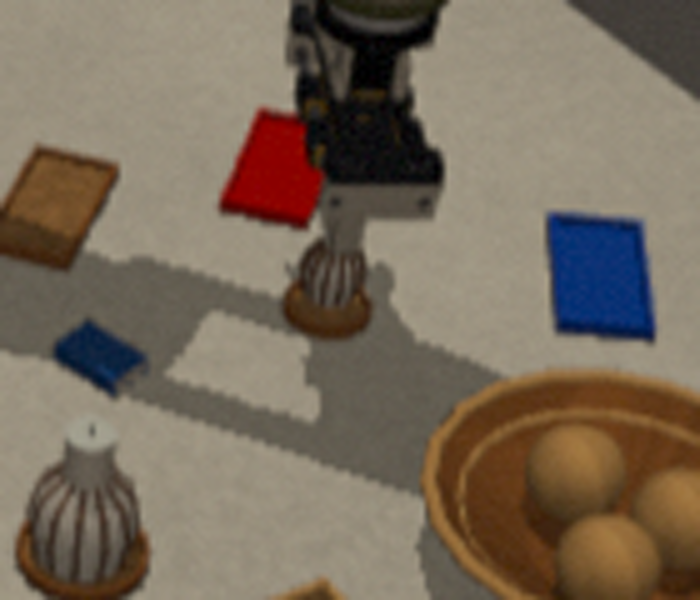

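Upright above the stand. Lowering and releasing.

jog_arm --targets '[[0,[0.5,0,0.1],0],[0,[1,0,0.1],0],[0,[1.2,0,0.1],0],[0,[1.35,0,0.1],0],[0,[1.45,0,0.1],0],[0,[1.45,0,0.1],0]]'

```text
time_s: 14.57
tcp_pos: [550.8, 407.7, 235.2]
tool_rot: [0.364, 0.607, 0.364, -0.605]
contact_force: [-3.8, -1.4, 9.7]
gripper_width: 19.2
```

jog_arm --targets '[[0.5,[0,0,0],0],[0.5,[0,0,0],0],[0.5,[0,0,0],0],[0.5,[0,0,0],0],[0.5,[-1,0,0],0],[0.5,[-4,0,0],0],[0.5,[-8,0,0],0],[0.5,[-12,0,0],0]]'

```text
time_s: 15.23
tcp_pos: [549.9, 407.0, 353.4]
tool_rot: [-0.364, -0.605, -0.364, 0.607]
contact_force: [0.8, 0.3, 1.0]
gripper_width: 46.6
```

Run:
```python
from h import *
f,W=look("wrist","w10",["votive_small"])
g=W[150:235,220:340].reshape(-1,3); g=g[(g[:,2]>62)&(g[:,2]<80)]; print(g.mean(0),np.ptp(g,axis=0),len(g))
go(649,-155,230)
```

```text
votive_small 0.88 box [280. 201.  40.  40.] ztop 70.2 topmean [550.6 408.1  69.4] rect [550.7 407.8] [18.8 18.9] 62.7 n 386
[550.61236368 407.92625253  69.21223712] [19.74191625 20.12394936 13.54569276] 410
now t=15.33 grasp pt [554.4 409.8 197. ] psi -28.0 w 46.2 | shift cm [-3.63 35.02 45.17] yaw 0.0 rows>=13.7 j6~15 F [0.4 0.  1.4]
```

View pics/w10.png

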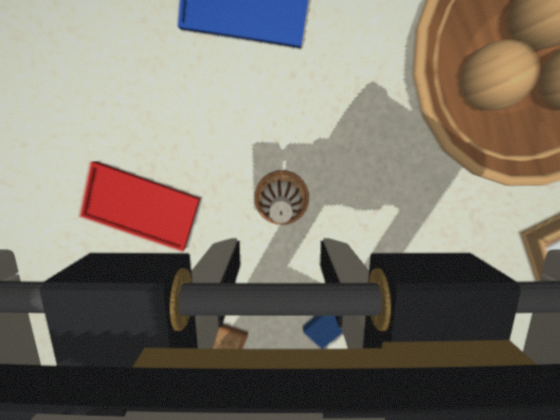

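The small votive is in its stand at (551,408), top z=69 (64+5), so flat. Next, the block.

jog_arm --targets '[[1,[-3.6,35,45.2],-46],[1,[-3.6,35,45.2],-46],[1,[-3.6,35,45.2],-46],[1,[-3.6,35,45.2],-46],[1,[-3.6,35,45.2],-46],[1,[-3.6,35,45.2],-46],[1,[-3.6,35,45.2],-46],[1,[-3.6,35,45.2],-46]]'

```text
time_s: 16.0
tcp_pos: [605.8, 84.2, 374.6]
tool_rot: [0.573, 0.414, 0.573, -0.414]
contact_force: [1.0, -0.2, -0.4]
gripper_width: 91.7
```

Run:
```python
from h import *
go(649,-155,240,18)
```

```text
now t=16.00 grasp pt [606.   84.2 207.6] psi 18.3 w 91.7 | shift cm [-3.24 -3.4  24.06] yaw 0.3 rows>=5.9 j6~-31 F [ 1.  -0.2 -0.4]
```

jog_arm --targets '[[1,[-3.2,-3.4,24],0],[1,[-3.2,-3.4,24],0],[1,[-3.2,-3.4,24],0],[1,[-3.2,-3.4,24],0],[1,[-3.2,-3.4,24],0],[1,[-3.2,-3.4,24],0],[1,[-3.2,-3.4,24],0],[1,[-3.2,-3.4,24],0]]'

```text
time_s: 16.67
tcp_pos: [647.6, -155.0, 406.2]
tool_rot: [0.572, 0.417, 0.571, -0.417]
contact_force: [-0.4, 1.1, -0.3]
gripper_width: 93.2
```

Run:
```python
from h import *
f,W=look("wrist","w11",["block_candle","bud_vase"])
go(649,-155,82,18)
```

```text
block_candle 0.57 box [277. 202.  58.  60.] ztop 102.0 topmean [ 646.9 -153.6  100.5] rect [ 647.4 -154.5] [50.1 49.5] 18.1 n 2558
bud_vase 0.61 box [249.  27.  45.  53.] ztop 114.8 topmean [567.3  -1.5 114.7] rect [567.2  -1.7] [16.7  4. ] 17.0 n 105
now t=16.82 grasp pt [ 647.5 -151.4  238.5] psi 18.0 w 92.8 | shift cm [15.65  0.03  0.38] yaw 0.0 rows>=3.8 j6~-31 F [-0.1  0.2  0.1]
```

View pics/w11.png

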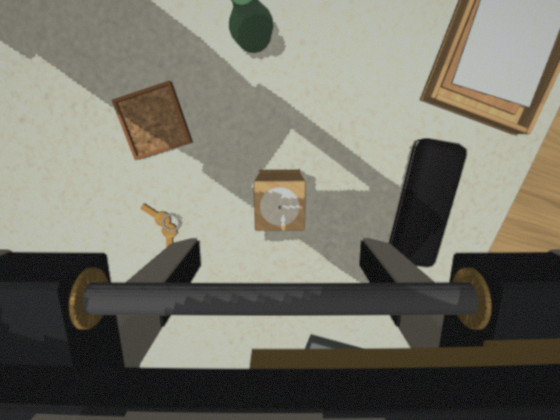

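The block top is a 50x50 square at z=101, with its centre (280,205) at (647.3,-154.2) and angle 18°. The vase at (249,27) is well clear. Going down.

Run:
```python
from h import *
go(647.3,-154.2,80,18)
```

```text
now t=16.82 grasp pt [ 647.5 -151.4  238.5] psi 18.0 w 92.8 | shift cm [15.85 -0.1   0.26] yaw 0.0 rows>=3.8 j6~-31 F [-0.1  0.2  0.1]
```

jog_arm --targets '[[1,[3.5,-0.1,0.2],0],[1,[7.5,-0.1,0.2],0],[1,[11.5,-0.1,0.2],0],[1,[14.3,-0.1,0.2],0],[1,[15.6,-0.1,0.2],0],[1,[15.8,-0.1,0.2],0],[0.3,[15.8,-0.1,0.2],0],[0.3,[15.8,-0.1,0.2],0]]' --newtons 25

```text
time_s: 17.48
tcp_pos: [648.4, -154.7, 250.4]
tool_rot: [0.573, 0.416, 0.571, -0.415]
contact_force: [-0.6, -0.8, 0.1]
gripper_width: 84.2
```

jog_arm --targets '[[0,[0,0,0],0],[0,[0,0,0],0],[0,[0,0,0],0],[0,[0,0,0],0],[0,[0,0,0],0],[0,[0,0,0],0],[0,[0,0,0],0]]'

```text
time_s: 18.07
tcp_pos: [647.4, -155.1, 248.1]
tool_rot: [0.572, 0.416, 0.572, -0.416]
contact_force: [-0.1, 0.6, 3.4]
gripper_width: 49.9
```

Run:
```python
from h import *
f=r.grab_frame("wrist"); save("w12.png",f["img"])
go(560,-150,215,33)
```

```text
now t=18.12 grasp pt [ 647.5 -155.2   81.1] psi 18.0 w 49.9 | shift cm [-13.4   -8.15  -3.18] yaw -15.0 rows>=3.8 j6~-48 F [-0.7  0.2  4.4]
```

View pics/w12.png

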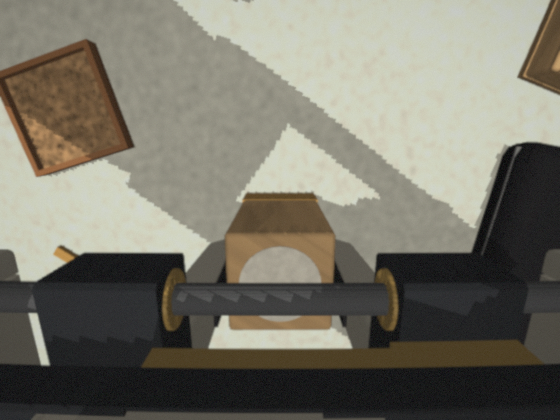

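Gripped squarely (49.9 mm). Lifting and viewing the square stand from close by.

jog_arm --targets '[[0,[-0.5,0,0],0],[0,[-2,0,0],0],[0,[-5,0,0],0],[0,[-8,-1,-0.4],0],[0,[-11,-3,-1.2],-3],[0,[-13,-5.5,-2.2],-8],[0,[-13.4,-7.5,-3],-13],[0,[-13.4,-8.2,-3.2],-15]]'

```text
time_s: 18.78
tcp_pos: [557.9, -149.8, 385.6]
tool_rot: [0.624, 0.336, 0.621, -0.336]
contact_force: [-1.1, 0.9, -2.9]
gripper_width: 49.9
```

jog_arm --targets '[[0,[0,0,0],0],[0,[0,0,0],0]]'

```text
time_s: 18.95
tcp_pos: [559.2, -149.9, 382.4]
tool_rot: [0.621, 0.338, 0.621, -0.338]
contact_force: [-1.1, -0.0, -2.6]
gripper_width: 50.3
```

Run:
```python
from h import *
f,W=look("wrist","w13",["dish_square"])
for d in r.cut_out(f,"dish_square")[:1]:
    v,u=np.nonzero(d["region"]); g=world(f,u,v,8.0)[:,:2].astype(np.float32); print(cv2.minAreaRect(g),g.mean(0))
go(477,-121,100,33)
```

```text
dish_square 0.73 box [230. 133.  75.  71.] ztop 12.2 topmean [ 475.3 -120.9    6.9] rect [ 474.2 -122.2] [78.4 75.3] 34.0 n 4466
((475.5167541503906, -121.94998168945312), (76.56495666503906, 74.69709777832031), 33.92721176147461) [ 475.41458 -120.83472]
now t=19.10 grasp pt [ 559.7 -149.8  214.2] psi 32.9 w 49.8 | shift cm [11.43 -5.38 -6.92] yaw -0.1 rows>=3.5 j6~-47 F [ 0.6 -0.6 -2.5]
```

View pics/w13.png

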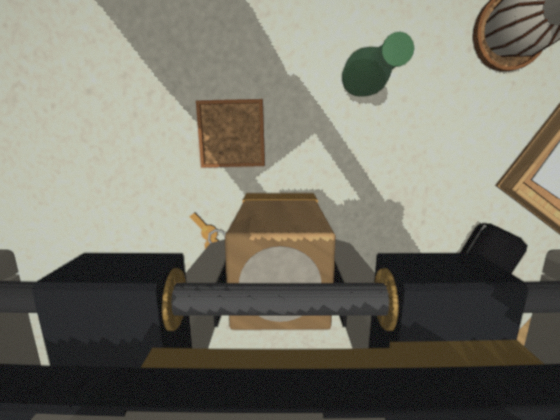

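```bash
cat >> h.py <<'E'
def sqangle(f,mask,z=10.0):
    """edge-direction (mod 90) of a mask by contour line fit, with per-side lines"""
    c=max(cv2.findContours(mask.astype(np.uint8),cv2.RETR_EXTERNAL,cv2.CHAIN_APPROX_NONE)[0],key=len)[:,0]
    P=world(f,c[:,0],c[:,1],z)[:,:2].astype(np.float32); rc=cv2.minAreaRect(P); a=np.radians(rc[2])
    M=np.array([[np.cos(a),np.sin(a)],[-np.sin(a),np.cos(a)]]); q=(P-rc[0])@M.T; h=np.array(rc[1])/2
    out=[]
    for ax in (0,1):
        for s in (1,-1):
            k=(np.abs(q[:,ax]-s*h[ax])<4)&(np.abs(q[:,1-ax])<h[1-ax]*.8)
            if k.sum()<10: continue
            vx,vy,x0,y0=cv2.fitLine(P[k],cv2.DIST_HUBER,0,.01,.01).ravel()
            out.append((ax,s,round(np.degrees(np.arctan2(vy,vx))%90,1),k.sum(),round(float(np.median(q[k,ax])),1)))
    print("rect",np.round(rc[0],1),np.round(rc[1],1),round(rc[2],1),out)
E
python3 - <<'E'
from h import *
f=r.grab_frame("wrist"); 
for d in r.cut_out(f,"dish_square")[:1]: sqangle(f,d["region"])
E
```

```text
rect [ 476.4 -122. ] [76.9 74.5] 32.8 [(0, 1, np.float32(34.9), np.int64(55), 36.4), (0, -1, np.float32(34.6), np.int64(54), -36.5), (1, 1, np.float32(32.7), np.int64(56), 37.1), (1, -1, np.float32(33.2), np.int64(53), -36.1)]
```

Run:
```python
from h import *
go(476,-121.5,101,34)
```

```text
now t=19.20 grasp pt [ 559.7 -149.7  214. ] psi 33.0 w 49.5 | shift cm [11.31 -5.49 -6.93] yaw -1.0 rows>=3.4 j6~-48 F [-0.6  1.1 -3.6]
```

jog_arm --targets '[[0,[0,-1.8,-2.2],-1],[0,[0,-3.5,-4.4],-1],[0,[0,-5,-6.3],-1],[0,[1,-5.5,-6.9],-1],[0,[4,-5.5,-6.9],-1],[0,[7.5,-5.5,-6.9],-1],[0,[10.3,-5.5,-6.9],-1],[0,[11.3,-5.5,-6.9],-1]]'

```text
time_s: 19.87
tcp_pos: [474.0, -121.2, 263.8]
tool_rot: [0.622, 0.332, 0.627, -0.332]
contact_force: [-1.3, 0.1, -3.5]
gripper_width: 50.0
```

jog_arm --targets '[[0,[0,0,0],0],[0,[0,0,0],0]]'

```text
time_s: 20.03
tcp_pos: [476.0, -122.0, 269.0]
tool_rot: [0.624, 0.332, 0.625, -0.332]
contact_force: [0.4, -0.7, -1.8]
gripper_width: 49.9
```

Run:
```python
from h import *
f=r.grab_frame("scene");save("s14.png",cv2.resize(f["img"][170:300,170:310],(640,594),interpolation=cv2.INTER_CUBIC))
go(476,-121.5,86.5,34)
```

```text
now t=20.08 grasp pt [ 476.9 -122.3  103.3] psi 34.0 w 50.1 | shift cm [ 1.68 -0.01 -0.1 ] yaw -0.0 rows>=0.4 j6~-48 F [-0.7  0.1 -2.3]
```

View pics/s14.png

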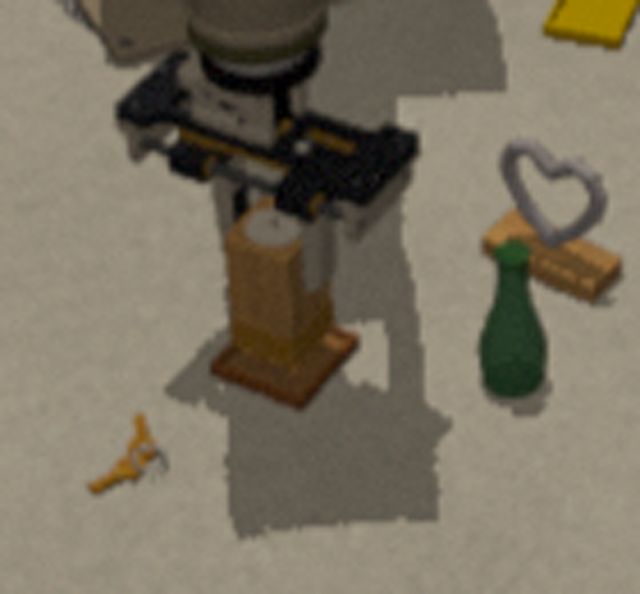

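The block is upright and aligned above the stand. It still hovers about 16 mm, so it appears shifted upward. Lowering.

jog_arm --targets '[[0,[0.6,0,-0.1],0],[0,[1.1,0,-0.1],0],[0,[1.4,0,-0.1],0],[0,[1.6,0,-0.1],0],[0,[1.7,0,-0.1],0],[0,[1.7,0,-0.1],0]]'

```text
time_s: 20.58
tcp_pos: [475.2, -121.2, 252.0]
tool_rot: [0.624, 0.332, 0.624, -0.332]
contact_force: [-2.0, 1.6, 2.1]
gripper_width: 50.1
```

jog_arm --targets '[[0.8,[0,0,0],0],[0.8,[0,0,0],0],[0.8,[0,0,0],0],[0.8,[0,0,0],0],[0.8,[-1,0,0],0],[0.8,[-4,0,0],0],[0.8,[-8,0,0],0],[0.8,[-12,0,0],0]]'

```text
time_s: 21.25
tcp_pos: [474.5, -120.9, 372.7]
tool_rot: [0.623, 0.332, 0.625, -0.332]
contact_force: [1.1, -0.2, -1.2]
gripper_width: 74.4
```

Run:
```python
from h import *
f,W=look("wrist","w15",["block_candle","heart"])
go(471,88,240,28+90)
```

```text
block_candle 0.74 box [279. 212.  63.  72.] ztop 105.9 topmean [ 474.6 -119.8  104.5] rect [ 475.1 -120.7] [50.1 49.7] 34.0 n 3321
heart 0.89 box [411.  29. 140.  58.] ztop 99.3 topmean [489.7  89.2  98.6] rect [486.4  87.2] [53.   6.2] 32.8 n 375
heart 0.68 box [280. 194.  72.  61.] ztop 12.5 topmean [ 464.7 -106.6   11.7] rect [ 475.3 -121.5] [74.2 72.6] 34.0 n 636
now t=21.40 grasp pt [ 477.8 -122.1  209.9] psi 34.0 w 74.7 | shift cm [ -3.08  11.29 -17.65] yaw -84.0 rows>=11.7 j6~-107 F [ 0.6 -0.1 -0.1]
```

View pics/w15.png

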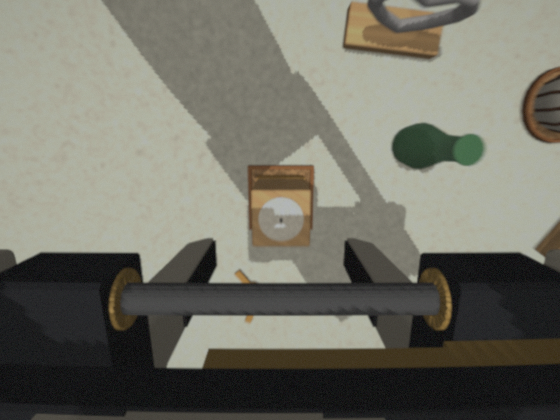

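The block is in its stand: centre (475,-121) against the stand's (475.3,-121.5), both at 34°, top z=105. Now the heart, gripped across at psi 118°.

jog_arm --targets '[[0.5,[-3,1.4,-2.2],-7],[0.5,[-3,2.8,-4.4],-14],[0.5,[-3,4.2,-6.6],-21],[0.5,[-3,5.6,-8.8],-28],[0.5,[-3,7,-11],-35],[0.5,[-3,8.4,-13.2],-42],[0.5,[-3,9.8,-15.4],-49],[0.5,[-3,11.3,-17.6],-56]]'

```text
time_s: 22.07
tcp_pos: [469.8, 89.2, 400.7]
tool_rot: [0.707, -0.002, 0.708, 0.002]
contact_force: [0.8, 0.7, 0.5]
gripper_width: 46.4
```

jog_arm --targets '[[0.5,[0,0,0],-7],[0.5,[0,0,0],-14],[0.5,[0,0,0],-21],[0.5,[0,0,0],-28],[0.5,[0,0,0],-28],[0.5,[0,0,0],-28]]'

```text
time_s: 22.57
tcp_pos: [470.2, 88.0, 400.8]
tool_rot: [0.686, -0.17, 0.687, 0.17]
contact_force: [0.9, -0.9, 0.3]
gripper_width: 46.2
```

Run:
```python
from h import *
f,W=look("wrist","w16",["heart","bud_vase"])
d=r.cut_out(f,"heart")[0]; m=d["region"]; P=W[m]; P=P[np.isfinite(P[:,0])]
for lo,hi in ((84,110),(60,110),(14,22)):
    g=P[(P[:,2]>lo)&(P[:,2]<hi)]; rc=cv2.minAreaRect(g[:,:2].astype(np.float32)); l=cv2.fitLine(g[:,:2].astype(np.float32),cv2.DIST_HUBER,0,.01,.01).ravel()
    print(lo,len(g),g.mean(0).round(1),np.round(rc[0],1),np.round(rc[1],1),round(rc[2],1),"line",np.degrees(np.arctan2(l[1],l[0])).round(1),l[2:])
go(471,88,86,118)
```

```text
heart 0.6 box [278. 198.  33.  97.] ztop 105.3 topmean [471.6  84.9 102.9] rect [473.   85.7] [69.6 11.7] 27.8 n 626
bud_vase 0.79 box [179. 231.  62.  46.] ztop 115.3 topmean [550.    7.5 124.5] rect [508.8  27.4] [ 15.6 121.9] 66.4 n 154
84 1005 [469.5  83.8  99.7] [473.1  85.8] [85.9 11.8] 27.9 line 28.0 [469.03912  83.66067]
60 1014 [469.2  83.6  99.5] [472.8  85.6] [86.7 11.8] 27.9 line 28.0 [468.7507    83.539604]
14 1693 [468.3  83.4  18.2] [473.1  85.3] [95.4 39.6] 27.3 line 34.0 [470.19266   90.247826]
now t=22.77 grasp pt [470.3  87.9 234.4] psi 117.8 w 46.4 | shift cm [14.84 -0.02  0.06] yaw -0.2 rows>=3.6 j6~-107 F [-0.2 -0.3 -0.5]
```

View pics/w16.png

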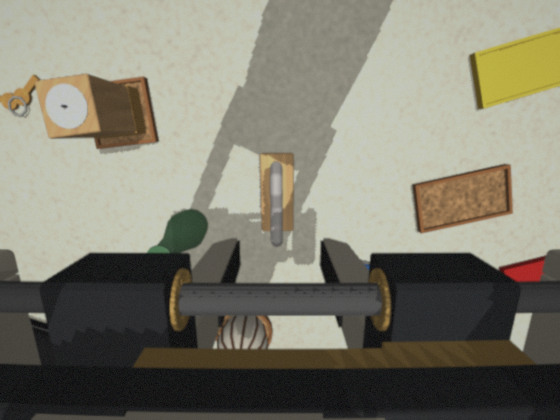

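The heart's bar is centred at (473,85.7), angle 27.8°, at pixel (278,200), and the base (95x40 at z=18) agrees. The vase at (180,230) clears the left finger, which reaches only 40 mm out. Going down.

Run:
```python
from h import *
go(473,85.7,88,117.8)
```

```text
now t=22.77 grasp pt [470.3  87.9 234.4] psi 117.8 w 46.4 | shift cm [14.64 -0.32  0.13] yaw 0.0 rows>=3.5 j6~-108 F [-0.2 -0.3 -0.5]
```

jog_arm --targets '[[0.5,[3,-0.3,0.1],0],[0.5,[6.5,-0.3,0.1],0],[0.5,[10,-0.3,0.1],0],[0.5,[13,-0.3,0.1],0],[0.5,[14.4,-0.3,0.1],0],[0.5,[14.6,-0.3,0.1],0],[0.3,[14.6,-0.3,0.1],0],[0,[14.6,-0.3,0.1],0]]' --newtons 35

```text
time_s: 23.43
tcp_pos: [473.4, 85.8, 256.9]
tool_rot: [0.687, -0.171, 0.686, 0.171]
contact_force: [2.2, 0.3, 1.5]
gripper_width: 37.5
```

jog_arm --targets '[[0,[0,0,0],0],[0,[0,0,0],0],[0,[0,0,0],0],[0,[0,0,0],0],[0,[0,0,0],0],[0,[0,0,0],0]]'

```text
time_s: 23.93
tcp_pos: [473.2, 85.8, 256.5]
tool_rot: [0.687, -0.171, 0.686, 0.171]
contact_force: [-1.0, 0.1, 5.5]
gripper_width: 10.9
```

Run:
```python
from h import *
f=r.grab_frame("wrist"); save("w17.png",f["img"])
go(420,200,210,60)
```

```text
now t=23.98 grasp pt [473.5  85.8  89.5] psi 118.0 w 11.3 | shift cm [-12.06  12.57   0.68] yaw 58.0 rows>=8.1 j6~-35 F [-0.4 -1.   6.6]
```

View pics/w17.png

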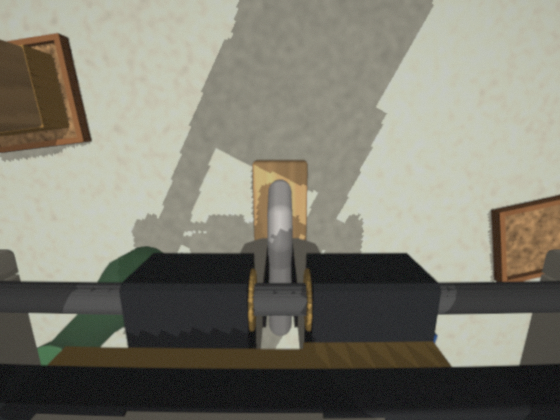

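Gripped (11 mm). Lift straight up first, then carry and turn away from the vase.

jog_arm --targets '[[0,[-0.5,0,0],0],[0,[-2,0,0],0],[0,[-5,0,0],0],[0,[-8,0,0],0],[0,[-11,0.3,0],0],[0,[-12.5,1.5,0.1],0],[0,[-12.5,3.5,0.2],5],[0,[-12.5,5.5,0.3],11]]'

```text
time_s: 24.65
tcp_pos: [449.6, 136.0, 382.0]
tool_rot: [0.7, -0.103, 0.699, 0.103]
contact_force: [-0.2, -0.2, -3.5]
gripper_width: 11.3
```

Run:
```python
from h import *
f=r.grab_frame("wrist"); save("w18.png",f["img"])
go(425,195,212,40)
```

```text
now t=24.70 grasp pt [447.8 139.  213.9] psi 106.1 w 11.4 | shift cm [ 0.21  6.06 -0.64] yaw 66.1 rows>=9.2 j6~-15 F [-0.6  3.3 -3.6]
```

View pics/w18.png

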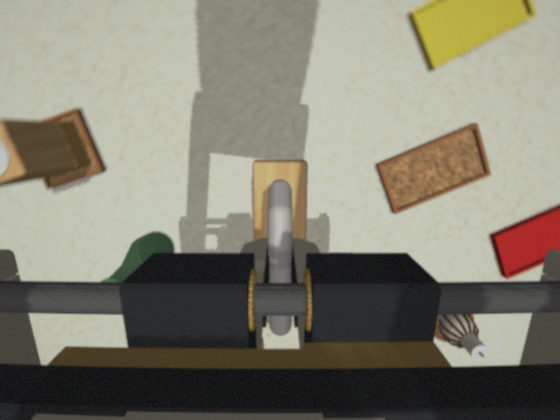

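The heart hangs straight in the gripper, its base at (280,200) square to the image. The brown stand is at (434,168).

jog_arm --targets '[[0,[0,1,-0.1],6],[0,[0,2,-0.2],12],[0,[0,3,-0.3],18],[0,[0,4,-0.4],24],[0,[0,5,-0.5],30],[0,[0,5.8,-0.6],36],[0,[0,6,-0.6],42],[0,[0,6,-0.6],48]]'

```text
time_s: 25.37
tcp_pos: [425.7, 191.9, 379.8]
tool_rot: [0.68, 0.19, 0.682, -0.191]
contact_force: [0.0, -0.7, -3.4]
gripper_width: 10.9
```

jog_arm --targets '[[0,[0,0,0],6],[0,[0,0,0],12],[0,[0,0,0],17],[0,[0,0,0],18],[0,[0,0,0],18],[0,[0,0,0],18]]'

```text
time_s: 25.87
tcp_pos: [426.2, 191.3, 380.3]
tool_rot: [0.644, 0.292, 0.644, -0.293]
contact_force: [-0.2, -0.1, -4.1]
gripper_width: 11.0
```

Run:
```python
from h import *
f,W=look("wrist","w19",[])
for d in r.cut_out(f,"dish_oblong"):
    m=d["region"]; b=np.array(d["box"])*[560,420,560,420]; print(round(d["score"],2),b.round(0),f["img"][m].mean(0).round(0)); 
    if d["score"]>.3: sqangle(f,m)
go(374,301,100,40)
```

```text
0.96 [442.  25.  71.  45.] [161.  45.  42.]
rect [433.6 440.5] [69.1 44.7] 42.4 [(0, 1, np.float32(41.7), np.int64(37), 33.5), (0, -1, np.float32(43.0), np.int64(37), -33.7), (1, 1, np.float32(42.5), np.int64(52), 22.2), (1, -1, np.float32(40.8), np.int64(51), -22.3)]
0.95 [175.  33.  69.  67.] [186. 178.  71.]
rect [228.9 251.7] [68.  61.1] 43.1 [(0, 1, np.float32(44.0), np.int64(51), 32.9), (0, -1, np.float32(45.3), np.int64(50), -32.6), (1, 1, np.float32(40.2), np.int64(52), 28.7), (1, -1, np.float32(44.3), np.int64(50), -29.6)]
0.76 [306.  85.  66. 120.] [151. 117.  81.]
rect [370.6 299.7] [ 64.8 119.9] 40.1 [(0, 1, np.float32(40.3), np.int64(93), 31.8), (0, -1, np.float32(40.1), np.int64(93), -31.8), (1, 1, np.float32(41.3), np.int64(49), 59.3), (1, -1, np.float32(39.4), np.int64(46), -59.5)]
now t=25.97 grasp pt [426.2 191.3 213.4] psi 41.1 w 11.3 | shift cm [ 11.34   3.28 -11.69] yaw 1.1 rows>=4.0 j6~-1 F [-0.1  0.8 -2.8]
```

View pics/w19.png

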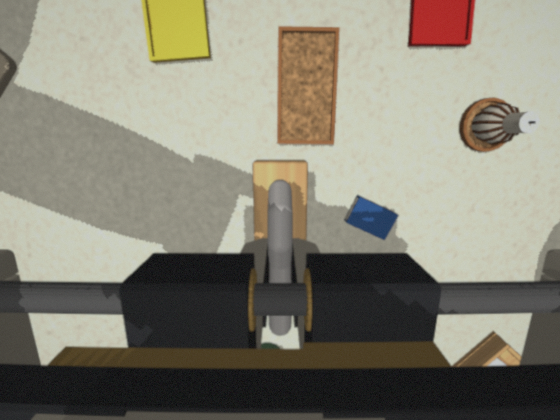

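The candidates are yellow (175,33), red (442,25) and brown cork (308,85). The brown one is the stand: 120x65 at (371,300), angle 40.1°. The heart goes there.

Run:
```python
from h import *
go(371.5,300.3,109,40.2)
```

```text
now t=25.97 grasp pt [426.2 191.3 213.4] psi 41.1 w 11.3 | shift cm [ 10.44   3.04 -11.81] yaw 0.9 rows>=3.8 j6~-1 F [-0.1  0.8 -2.8]
```

jog_arm --targets '[[0,[0,0.4,-2],0.5],[0,[0,1.1,-4.5],0.9],[0,[0,1.9,-7.5],0.9],[0,[0,2.6,-10.2],0.9],[0,[0,3,-11.7],0.9],[0,[1.5,3,-11.8],0.9],[0,[4,3,-11.8],0.9],[0,[6.5,3,-11.8],0.9]]'

```text
time_s: 26.63
tcp_pos: [371.6, 300.9, 315.9]
tool_rot: [0.642, 0.298, 0.641, -0.297]
contact_force: [0.3, -0.9, -3.6]
gripper_width: 11.3
```

jog_arm --targets '[[0,[2,0,0],0],[0,[3.3,0,0],0],[0,[3.9,0,0],0],[0,[3.9,0,0],0],[0,[3.9,0,0],0]]'

```text
time_s: 27.05
tcp_pos: [371.7, 300.2, 277.1]
tool_rot: [0.641, 0.298, 0.641, -0.298]
contact_force: [1.7, -0.2, -2.5]
gripper_width: 11.5
```

Run:
```python
from h import *
f=r.grab_frame("scene");save("s20.png",cv2.resize(f["img"][120:250,260:400],(640,594),interpolation=cv2.INTER_CUBIC))
f=r.grab_frame("wrist");save("w20.png",f["img"])
go(371.5,300.3,95,40.2)
```

```text
now t=27.15 grasp pt [372.4 300.7 111.1] psi 40.1 w 10.7 | shift cm [ 1.6  -0.06 -0.03] yaw -0.1 rows>=0.4 j6~-1 F [-0.2 -0.3 -2.9]
```

View pics/s20.png

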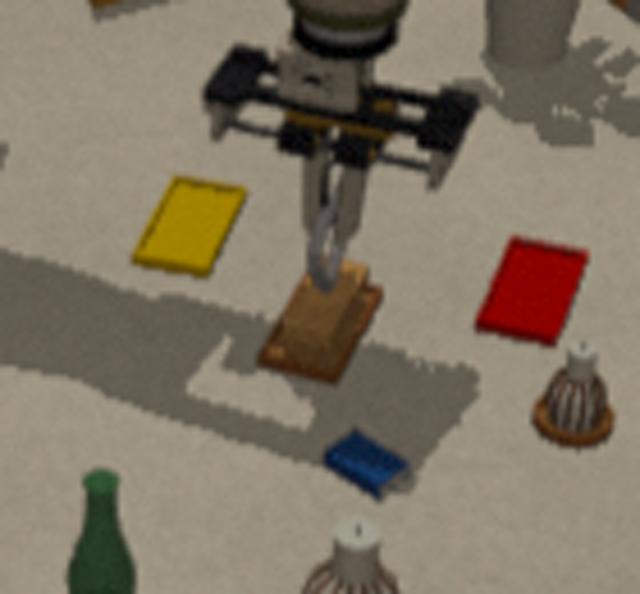

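View pics/w20.png

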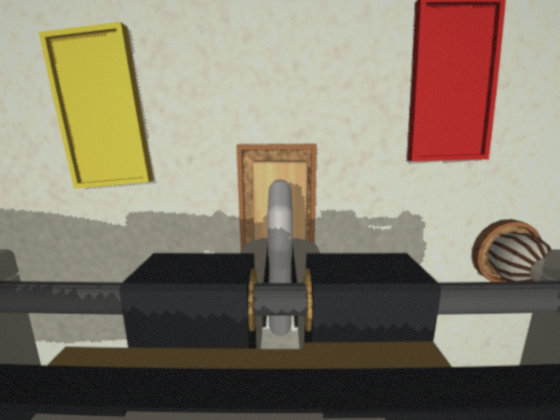

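The heart base (253–307) is centred and parallel within the stand (237–317). Lowering.

jog_arm --targets '[[0,[0.6,-0.05,0],0],[0,[1.1,-0.05,0],0],[0,[1.35,-0.05,0],0],[0,[1.5,-0.05,0],0],[0,[1.6,-0.05,0],0],[0,[1.6,-0.05,0],0]]'

```text
time_s: 27.65
tcp_pos: [371.3, 299.9, 260.7]
tool_rot: [0.641, 0.298, 0.641, -0.298]
contact_force: [-0.3, -0.4, -3.2]
gripper_width: 11.1
```

jog_arm --targets '[[0,[0.1,0,0],0],[0,[0.2,0,0],0],[0,[0.2,0,0],0]]'

```text
time_s: 27.9
tcp_pos: [371.9, 300.4, 260.8]
tool_rot: [0.642, 0.299, 0.641, -0.297]
contact_force: [-3.6, -2.5, 11.8]
gripper_width: 11.0
```

jog_arm --targets '[[0.5,[0,0,0],0],[0.5,[0,0,0],0],[0.5,[0,0,0],0],[0.5,[0,0,0],0],[0.5,[-1,0,0],0],[0.5,[-4,0,0],0],[0.5,[-8,0,0],0],[0.5,[-12,0,0],0]]'

```text
time_s: 28.57
tcp_pos: [370.5, 299.4, 379.5]
tool_rot: [0.641, 0.298, 0.642, -0.299]
contact_force: [0.9, -0.3, 1.1]
gripper_width: 46.5
```

jog_arm --targets '[[0.5,[-2,0,0],0],[0.5,[-4,0,0],0],[0.5,[-5,0,0],0],[0.5,[-5,0,0],0],[0.5,[-5,0,0],0]]'

```text
time_s: 28.98
tcp_pos: [371.2, 299.8, 428.4]
tool_rot: [0.641, 0.298, 0.641, -0.298]
contact_force: [-0.7, -1.2, -0.2]
gripper_width: 46.3
```

Run:
```python
from h import *
f=r.grab_frame("wrist");save("w21.png",f["img"]);W=cloud(f)
d=r.cut_out(f,"heart")[0]; print(d["score"]); m=d["region"]; P=W[m]; P=P[np.isfinite(P[:,0])]
for lo,hi in ((84,115),(18,27)):
    g=P[(P[:,2]>lo)&(P[:,2]<hi)]; rc=cv2.minAreaRect(g[:,:2].astype(np.float32)); print(lo,len(g),g.mean(0).round(1),np.round(rc[0],1),np.round(rc[1],1),round(rc[2],1),g[:,2].max())
for d in r.cut_out(f,"dish_oblong")[:4]:
    b=np.array(d["box"])*[560,420,560,420]; print(round(d["score"],2),b.round(0)); sqangle(f,d["region"])
go(371,300,200)
f=r.grab_frame("scene");save("s21.png",cv2.resize(f["img"][120:330,180:460],(800,600),interpolation=cv2.INTER_CUBIC))
```

```text
0.65
84 896 [367.8 304.1 103.5] [370.4 301.2] [11.8 86.2] 39.8 111.05374576543082
18 1512 [367.3 304.2  22.2] [370.3 300.7] [39.6 95.5] 39.6 24.795241980104905
0.93 [166. 118.  67. 104.]
rect [206.4 275.2] [ 68.8 121.6] 44.5 [(0, 1, np.float32(44.2), np.int64(79), 33.2), (0, -1, np.float32(44.7), np.int64(78), -33.2), (1, 1, np.float32(44.0), np.int64(44), 60.1), (1, -1, np.float32(46.3), np.int64(42), -59.7)]
0.82 [280. 187.  50.  91.]
rect [370.4 299.2] [ 64.1 121.8] 40.3 [(0, 1, np.float32(40.0), np.int64(73), 31.4), (0, -1, np.float32(40.5), np.int64(73), -31.3), (1, 1, np.float32(40.1), np.int64(40), 59.6), (1, -1, np.float32(40.5), np.int64(28), -59.6)]
0.67 [546. 138.  29.  95.]
rect [596.  574.5] [ 38.  121.3] 51.8 [(0, 1, np.float32(51.8), np.int64(74), 18.7), (0, -1, np.float32(53.5), np.int64(73), -18.0), (1, 1, np.float32(53.1), np.int64(23), 59.6), (1, -1, np.float32(52.7), np.int64(22), -59.6)]
now t=29.13 grasp pt [370.4 299.3 259.6] psi 40.1 w 46.7 | shift cm [ 5.96  0.05 -0.02] yaw 0.0 rows>=1.4 j6~-1 F [ 0.5 -0.6  0.2]
```

View pics/w21.png

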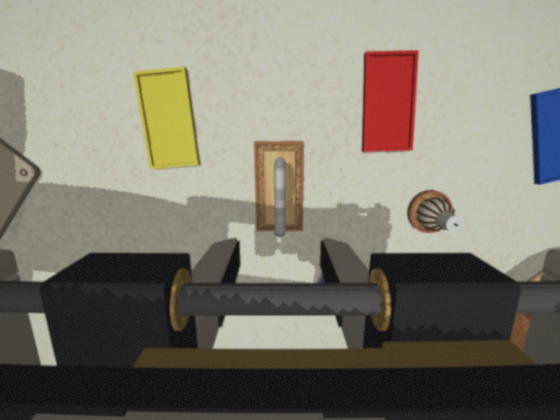

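View pics/s21.png

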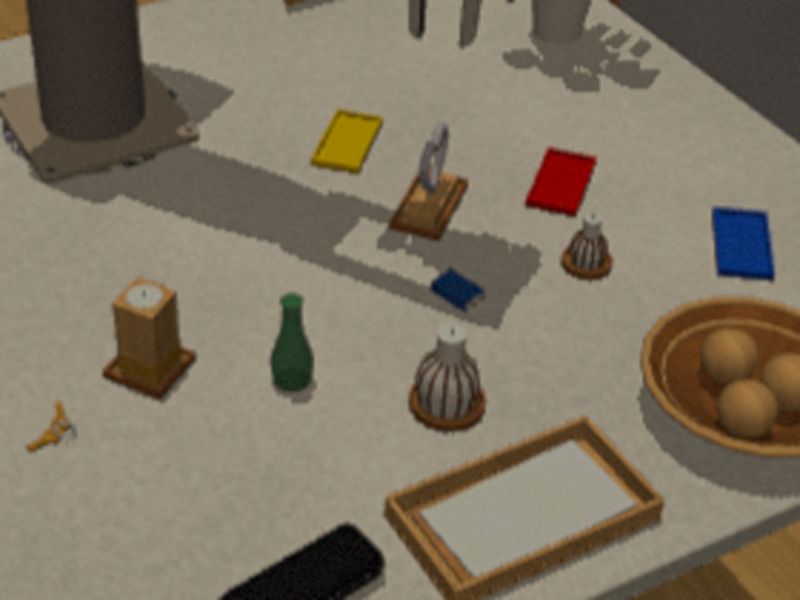

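All four ornaments stand on their stands and the vase is upright. Handing in.

```bash
python3 -c "
from rig import r
print(r.job_done())"
```

```text
the job is handed in; nothing more can be done
None
```

All four ornaments are back on their matching stands, and I handed the job in at about 29 s of the 128 s allowed. The bud vase and the blue, red and yellow look-alike stands were not touched.

I lifted the votives by their candles, the block by its sides and the heart at its cleft. The order was large votive, small votive, block, heart. These are the last camera checks, each taken after release:

| Ornament | Height check | Position against its stand | Angle against its stand |
|---|---|---|---|
| Large votive | Top at 101 mm (expected 101) | About 2.5 mm off centre, 9 mm to spare all round | Round |
| Small votive | Top at 69 mm (expected 69) | About 1 mm off centre | Round |
| Block candle | Top at about 105 mm (expected 105) | About 1 mm off centre | 34° against 34° |
| Heart | Base top at 22 mm (expected 23) | About 1.5 mm off centre | 39.6° against 40.3° |

The final scene picture shows all four upright inside their rims, the vase standing, and the gripper clear of everything.

- **Missed detection:** the detection network missed the small votive once, so I found it from the depth map instead. Its top measured 19.7 mm across at 64 mm height, which matches its description.
- **Contact forces:** the strongest contact I read while setting things down was about 12 N. No check failed.

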